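Open the shear box for washing

TASK

Open the emptied brass shear box for washing: swing the loading yoke right back, then take the loading cap out and stand it upright on the green glass plate. Then lift the upper half of the box straight up off its two tight dowels, keeping it level until it is clear of them, and lay it, same side up, flat on the sloping wire draining rack: centred, long side across the slope, lower edge down against the two upturned toes. Let go of it only once it lies there, drop nothing, and leave the other things on the table where they are.

Things in the scene. Friction and masses are not known exactly. Their poses are not given: they have to be found in the camera images.
- carriage: fixed grey base with the brass lower half of the shear box (60 x 124 mm, top at z 42 mm, square recess 6 mm deep in it). Origin on the table under the box's centre; x to the back, y along the box. Base: x -75 to 95, y +-98, top z 12 mm. Two upright 8 mm steel dowels on the lower half at y = -48 and +48 mm, rounded tips at z 70 mm.
- upper_half: upper half of the box: brass plate 56 (x) x 124 (y) x 24 mm, 0.45 kg; 37 mm square opening, two 9 mm through holes at y = +-48 mm for the dowels. Origin: centre of its underside, z up. At the start its underside is at z 42, top at 66 mm; it must rise 28 mm to clear the dowels. Hold it across the 56 mm at the middle of its long sides.
- loading_cap: aluminium block 35 x 35 x 20 mm with a round boss, 24 mm across and 36 mm tall, on top (56 mm in all), 0.12 kg. Origin: centre of its underside, z up. At the start it stands in the square opening, underside at z 36 mm, boss top at 92 mm: the upper 26 mm of the boss stand above the upper half.
- yoke (a joint): angle (rad) of the steel loading yoke about its hinge behind the box: 0 at the front, its screw over the cap; grows as it swings back, stop at 1.5. A stiff hinge (about 0.2 N m of friction): it stays where it is left over most of its swing. It weighs 0.35 kg.
- yoke_beam (a point): middle of the yoke's cross beam: round steel bar 14 mm thick parallel to the carriage's y, 75 mm to either side of this point, ending in side arms 6 mm thick; in the middle a blue block 26 x 28 x 24 mm. It moves with the yoke on a circle of 130 mm radius about point yoke_pivot.
- yoke_pivot (a point): middle of the yoke's hinge axis, which is parallel to the carriage's y axis: x = 60, y = 0, z = 30 mm in the carriage's frame. With the yoke at 0 the beam lies at x = 0, z = 145 mm of the carriage's frame.
- glass_plate: pale green ground-glass plate 292 (x) by 150 (y) by 6 mm lying on the table at the left; origin: centre of its underside. A spatula lies on its left half (about y = +40 mm); the right half is free.
- rack_bed: bed of the fixed wire draining rack, sloping 0.56 rad down to the robot; x up the slope, y across, z square out. Two 8 mm wire rails along x at y = +-42 mm, x -32 to 58, tops at z 0; at the low end they turn up into toes 18 mm high, inner face at x = -28 mm, open between. Origin, 85 mm over the table: where the upper half's origin lies when laid against the toes.
- spatula: spatula with a wooden handle, 192 mm long, lying on the left half of the glass plate; leave it there
- tin: small round aluminium tin with a lid, 57 mm across and 38 mm high, on the table at the front; leave it
- grooving_tool: small curved brass-coloured tool, 111 mm long, on the table at the front; leave it
- bottle: white squeeze bottle, 54 mm across and 158 mm high, standing at the right; leave it

How it is judged (in metres and radians):
On the way, in this order (a step that is already met when the one before it is completed fails the run):
1. the yoke is swung right back (value of joint yoke above 1.3 rad), for 0.2 s.
2. the loading cap stands upright on the glass plate, let go (x of loading_cap in the frame of glass_plate between -0.146 and 0.146 m and y of loading_cap in the frame of glass_plate between -0.075 and 0.075 m and z of loading_cap in the frame of glass_plate below 0.009 m and angle between loading_cap's own z axis and vertical below 0.1 rad and contact force between the fingers and loading_cap below 0.1 N), for 0.2 s.
3. the upper half is lifted straight up and level, clear above its dowels (z of upper_half in the frame of carriage above 0.071 m and horizontal distance between upper_half and carriage below 0.03 m and angle between upper_half's own z axis and vertical below 0.14 rad), for 0.05 s.
4. the upper half lies flat on the rails of the rack, still held by the fingers (z of upper_half in the frame of rack_bed between -0.005 and 0.008 m and x of upper_half in the frame of rack_bed between -0.006 and 0.025 m and y of upper_half in the frame of rack_bed between -0.025 and 0.025 m and angle between the z axis of upper_half and the z axis of rack_bed, either way round below 0.15 rad and contact force between the fingers and upper_half above 0.5 N), for 0.05 s.
At the end, for the whole second after the job is handed in: Upper half at rest, same side up, flat on both rack rails (0.1 rad), long side across the slope (0.2 rad), centred within 20 mm, lower edge within 15 mm of the toes; loading cap upright (0.1 rad) and at rest on the glass plate, its centre over the plate; yoke back past 1.3 rad (x of upper_half in the frame of rack_bed between -0.006 and 0.015 m and y of upper_half in the frame of rack_bed between -0.02 and 0.02 m and z of upper_half in the frame of rack_bed between -0.004 and 0.005 m and angle between the z axis of upper_half and the z axis of rack_bed, either way round below 0.1 rad and angle between the y axis of upper_half and the y axis of rack_bed, either way round below 0.2 rad and linear speed of each of upper_half, loading_cap below 0.02 m/s and value of joint yoke above 1.3 rad and x of loading_cap in the frame of glass_plate between -0.146 and 0.146 m and y of loading_cap in the frame of glass_plate between -0.075 and 0.075 m and z of loading_cap in the frame of glass_plate below 0.009 m and angle between loading_cap's own z axis and vertical below 0.1 rad); the robot touches nothing.
It fails at once if the upper half is tilted more than 8 degrees while still on its dowels (angle between upper_half's own z axis and vertical above 0.14 rad and z of upper_half in the frame of carriage below 0.068 m and horizontal distance between upper_half and carriage below 0.03 m).
It fails at once if the upper half is dropped or thrown (linear speed of upper_half above 0.6 m/s and contact force between the fingers and upper_half below 0.1 N).
It fails at once if the loading cap is dropped or thrown (linear speed of loading_cap above 0.6 m/s and contact force between the fingers and loading_cap below 0.1 N).
It fails at once if the spatula, tin, grooving tool or bottle is moved more than 30 mm, or the bottle tipped (distance of any of spatula, tin, grooving_tool, bottle from where it was at the start of the episode above 0.03 m or angle between bottle's own z axis and vertical above 0.5 rad).
It also fails if it takes over 67 s, if anything falls off the work surface, if the arm or the gripper's body presses on something with over 40 N, if the wrist force passes 120 N, or if a joint passes its speed limit or range.

ROBOT

A 6-joint arm with a two-finger parallel gripper is mounted at the origin on a cart in front of the work surface, level with it; the furniture and walls round the work are solid. World frame = base frame: x ahead of the robot, y to its left, z up, the work surface at z = 0. Lengths are in mm, angles in rad, forces in N, time in s.
With the tool pointing down it reaches from about 325 to 850 mm from the base axis. Payload 4.4 kg.
Tool frame: the origin (TCP) lies at the very end of the fingers, on their centre line; the grasp point (between the pads) lies 19 mm behind it (pinch_z is the distance from the TCP to the grasp point, in mm); z points along the fingers, y is the line along which they close (so a half turn about z gives the same grasp; the last joint's range is limited). The gripper opens to 94 mm and grips with 3 to 60 N. Pads are 16 mm wide; open, the fingers measure 119 mm over their backs; the gripper's body (75 mm by 177 mm) begins 78 mm behind the grasp point.
Start: joints at [-1.25, 0.207, 1.542, -0, 1.393, -0.15], TCP at [260.808, -512.451, 205.447] pointing down, gripper open.
Joint ranges: [-2.73, 2.73], [-0.86, 2.22], [0.23, 2.46], [-1.11, 4.25], [0.08, 2.63], [-2.82, 2.82]. Speed limits (rad/s): [2.79, 2.79, 3.14, 3.14, 3.14, 3.14].

INTERFACE

Orientations are given as a unit quaternion [w, x, y, z].
In Python, from rig import move_to, line_to, movej, gripper_to, sleep, ik, grab_frame, camera_model, IKError, hand_in, get_time_s, get_q, get_joint_velocities, get_joint_efforts, get_tcp_pos, get_tool_rot, get_wrist_force, get_torque, get_grip_width, get_grasp_force, pinch_z gives the robot as it stands. The module is installed in compiled form; this text tells all that it offers. Calls block until the motion is done:
- move_to(position, orientation): joint-space move of the TCP to a pose.
- line_to(position, attitude=None, max_speed=150): straight line of the TCP; attitude=None keeps the orientation; max_speed is the mean speed in mm/s.
- movej(angles): joint-space move.
- gripper_to(opening, grip_force=None): opening from 0.0 (shut) to 1.0 (fully open); grip_force is the grip in N (None keeps the last); returns when the fingers have stopped.
- sleep(seconds).
- ik(position, orientation): joint angles nearest the present ones, or None.
- grab_frame(name): name is "scene" or "side" or "wrist"; returns the picture (420x560x3 uint8, blue, green, red); there is no depth.
- camera_model(name): a dict with "mtx" (3x3 intrinsics, pixels), "dist" ([k1, k2, p1, p2, k3] as OpenCV has them; the pictures are not rectified), "T" (4x4, takes a point from camera to world coordinates); the wrist camera has in their place "tool_from_camera" (4x4, takes a point from camera to tool coordinates, whose origin is the TCP and whose axes are the flange's). Camera axes: x right, y down, z forward; pixel columns grow to the right and rows downward; lengths in mm; the calibration is good to about 2 mm. A picture is of the moment at which its call begins: read the wrist's pose just before it. camera_model takes no time and is no camera call.
A pose or a line that the arm cannot do raises IKError and nothing moves.
- hand_in(): hands the job in; it is judged then, once.
Readings, each from a call of its own:
- get_time_s(): time.
- get_q(): joint angles.
- get_joint_velocities(): joint speeds.
- get_joint_efforts(): joint torques, N m.
- get_tcp_pos(): TCP position.
- get_tool_rot(): TCP orientation.
- get_wrist_force(): force on the tool from outside, world axes, zero at the start.
- get_torque(): the same for the moment, N m.
- get_grip_width(): opening from 0.0 (shut) to 1.0 (fully open).
- get_grasp_force(): force on a finger pad.
Only numpy, scipy, OpenCV 4.12 (cv2) and the standard library are available. Lean on these libraries where they do the work, as an engineer would, in place of code of your own. Each camera call takes 0.05 s, during which the arm holds its last target. There are 200 camera calls.

## Working session

There is one attempt and no reset: what is moved stays moved. The work goes in short steps, each a Python script; the robot and the scene stay as the last script left them, time stands still between calls to the robot, and variables do not carry over. Pictures are saved under pics/ and viewed, at most 13 in all, crops included, and the job is handed in when it is done.

```bash
ls; mkdir -p pics
python3 - <<'E'
from rig import *
import cv2,numpy as np
for n in("scene","side"):
    f=grab_frame(n); cv2.imwrite(f"pics/{n}0.png",f)
    m=camera_model(n); print(n,np.round(m["mtx"],1).tolist(),m["dist"],np.round(m["T"],3).tolist())
print(camera_model("wrist")); print(get_time_s(),pinch_z,get_tool_rot())
E
```

```text
pics
scene [[388.2, 0.0, 282.6], [0.0, 388.2, 207.0], [0.0, 0.0, 1.0]] [-0.04166931  0.          0.          0.          0.        ] [[-0.82, -0.262, 0.509, -185.345], [-0.572, 0.356, -0.739, 940.28], [0.012, -0.897, -0.442, 694.564], [0.0, 0.0, 0.0, 1.0]]
side [[415.6, 0.0, 284.3], [0.0, 415.6, 205.7], [0.0, 0.0, 1.0]] [-0.04615119  0.          0.          0.          0.        ] [[-1.0, 0.008, -0.017, 475.218], [0.019, 0.409, -0.913, 1031.688], [-0.0, -0.913, -0.409, 592.144], [0.0, 0.0, 0.0, 1.0]]
{'mtx': array([[359.39316596,   0.        , 280.84158063],
       [  0.        , 359.39316596, 206.12939124],
       [  0.        ,   0.        ,   1.        ]]), 'dist': array([-0.09456153,  0.        ,  0.        ,  0.        ,  0.        ]), 'tool_from_camera': array([[ 1.04938956e-04, -9.67128496e-01, -2.54288146e-01,
         7.31058184e+01],
       [ 9.99999703e-01,  2.95676206e-04, -7.11861572e-04,
         5.50328076e-01],
       [ 7.63648566e-04, -2.54287996e-01,  9.67128240e-01,
        -1.78792524e+02],
       [ 0.00000000e+00,  0.00000000e+00,  0.00000000e+00,
         1.00000000e+00]])}
0.1 18.8 [-1.00787614e-03  9.72415016e-01  2.33255250e-01 -9.15792002e-05]
```

View pics/scene0.png

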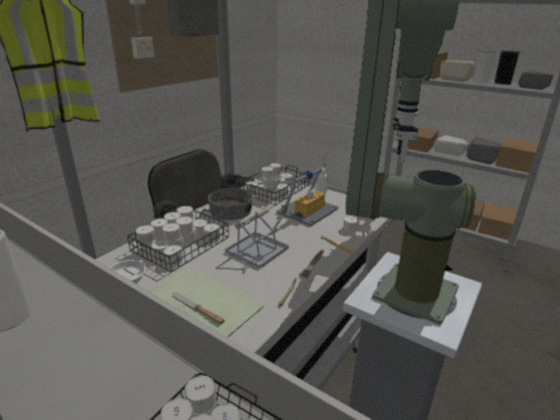

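View pics/side0.png

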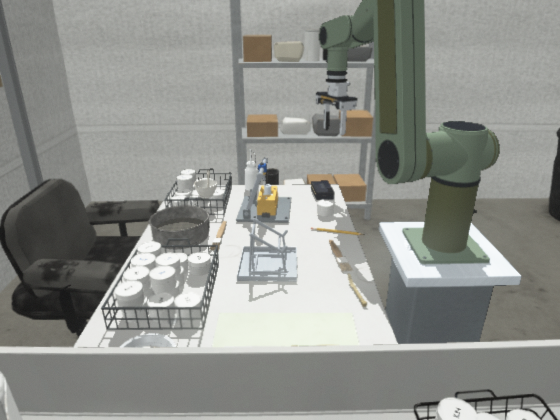

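The scene view shows the carriage at about (308,207), the rack at (257,245) and the glass plate at (207,303). In the side view, the carriage is at (266,207), the rack base at (268,264) and the glass at (285,328). Next I'll get rough positions, then look from close by with the wrist camera.

```bash
cat > h.py <<'E'
from rig import *
import cv2,numpy as np
from scipy.spatial.transform import Rotation as R
def RW(q): return R.from_quat(np.roll(q,-1))
def quat(m): return np.roll(R.from_matrix(m).as_quat(),1)
def down(yaw,tilt=0):
    "tool y at yaw (rad) from world x-... : tool x=(cos,sin), z down; tilt about tool y"
    c,s=np.cos(yaw),np.sin(yaw)
    M=np.array([[c,s,0],[s,-c,0],[0,0,-1.]])
    return quat(M@R.from_rotvec([0,tilt,0]).as_matrix())
def camT(n):
    m=camera_model(n)
    if "T" in m: return m,m["T"]
    T=np.eye(4);T[:3,:3]=RW(get_tool_rot()).as_matrix();T[:3,3]=get_tcp_pos()
    return m,T@m["tool_from_camera"]
def rays(m,T,px):
    u=cv2.undistortPoints(np.array(px,float).reshape(-1,1,2),m["mtx"],m["dist"])[:,0]
    return T[:3,3],np.c_[u,np.ones(len(u))]@T[:3,:3].T
def onplane(m,T,px,z):
    o,d=rays(m,T,px); return o+d*((z-o[2])/d[:,2])[:,None]
def proj(m,T,P):
    P=np.array(P,float).reshape(-1,3); Ti=np.linalg.inv(T)
    return cv2.projectPoints(P@Ti[:3,:3].T+Ti[:3,3],np.zeros(3),np.zeros(3),m["mtx"],m["dist"])[0][:,0]
def shot(n,name):
    m,T=camT(n); f=grab_frame(n); cv2.imwrite(f"pics/{name}.png",f); np.savez(f"pics/{name}.npz",mtx=m["mtx"],dist=m["dist"],T=T); return m,T,f
def load(name):
    d=np.load(f"pics/{name}.npz"); return d,d["T"],cv2.imread(f"pics/{name}.png")
E
python3 - <<'E'
from h import *
for n,P in (("scene",[(310,203,60),(257,249,0),(207,303,6)]),("side",[(267,200,60),(268,264,0),(285,328,6),(266,210,12)])):
    m,T=camT(n)
    for u,v,z in P: print(n,u,v,onplane(m,T,[(u,v)],z).round(0))
a=get_tool_rot(); print(RW(a).as_matrix().round(2))
E
```

```text
scene 310 203 [[ 482. -211.   60.]]
scene 257 249 [[503.  88.  -0.]]
scene 207 303 [[439. 384.   6.]]
side 267 200 [[ 509. -203.   60.]]
side 268 264 [[501.  87.   0.]]
side 285 328 [[461. 347.   6.]]
side 266 210 [[ 513. -230.   12.]]
[[ 0.89  0.45 -0.  ]
 [ 0.45 -0.89  0.  ]
 [ 0.   -0.   -1.  ]]
```

Run:
```python
from h import *
for k,p in (("wc",(480,-215,310)),("wr",(480,90,310)),("wg",(440,330,330))):
    for yaw in (0,):
        move_to(p,down(yaw)); sleep(.2); shot("wrist",k)
print(get_time_s(),get_q())
a=[cv2.imread(f"pics/{k}.png") for k in("wc","wr","wg")]
cv2.imwrite("pics/m1.png",cv2.resize(np.vstack([np.hstack(a[:2]),np.hstack([a[2],a[2]*0])]),(800,600)))
```

```text
4.4167 [ 4.83766935e-01  8.51057163e-02  1.42618840e+00 -2.00619358e-04
  1.63035410e+00  2.05677417e+00]
```

View pics/m1.png

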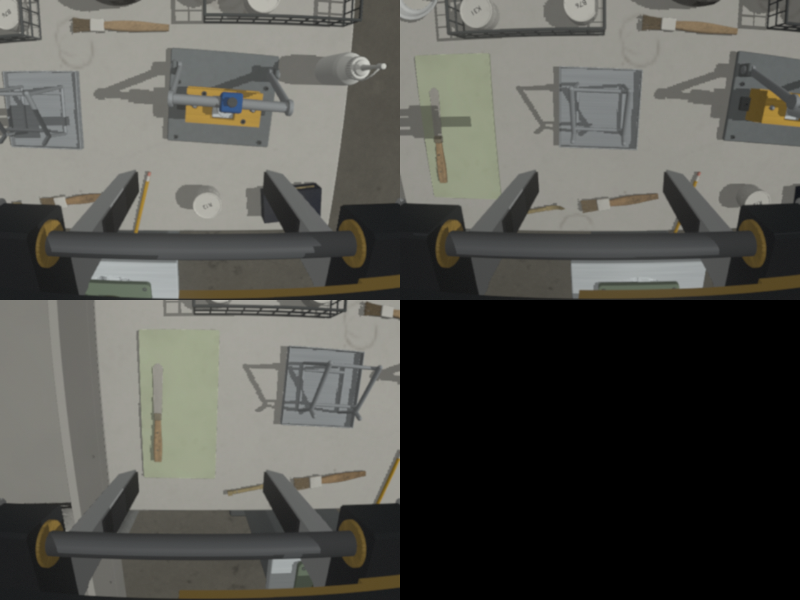

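Mosaic (one quarter per view, scale 1/1.4): the carriage has a blue beam block at (231,102) and brass at about (220,105). The rack is at (598,108) and the glass at (457,125). The bottle is to the right of the carriage. Next I'll extract outlines with masks.

Run:
```python
from h import *
def big(mask):
    c,_=cv2.findContours(mask,cv2.RETR_EXTERNAL,cv2.CHAIN_APPROX_NONE); return max(c,key=cv2.contourArea)
m,T,f=load("wc"); h=cv2.cvtColor(f,cv2.COLOR_BGR2HSV)
for nm,lo,hi,z in(("brass",(12,150,90),(30,255,255),66),("blue",(100,120,40),(130,255,255),157)):
    mk=cv2.inRange(h,lo,hi); mk[230:]=0
    if nm=="brass": mk=cv2.morphologyEx(mk,cv2.MORPH_CLOSE,np.ones((25,25)))
    c=big(mk)
    w=onplane(m,T,c.reshape(-1,2),z)[:,:2]; r=cv2.minAreaRect(w.astype(np.float32)); print(nm,np.round(r[0],1),np.round(r[1],1),round(r[2],1))
m,T,f=load("wg"); h=cv2.cvtColor(f,cv2.COLOR_BGR2HSV)
mk=cv2.inRange(h,(28,25,90),(50,255,255)); mk=cv2.morphologyEx(mk,cv2.MORPH_OPEN,np.ones((5,5)));
w=onplane(m,T,big(mk).reshape(-1,2),6)[:,:2]; print("glass",cv2.minAreaRect(w.astype(np.float32)))
m,T,f=load("wr")
a=cv2.resize(f[75:225,190:360],None,fx=3.3,fy=3.3,interpolation=cv2.INTER_CUBIC)[:480]
m,T,f=load("wc"); b=cv2.resize(f[50:220,215:430],None,fx=2.9,fy=2.9,interpolation=cv2.INTER_CUBIC)
cv2.imwrite("pics/cr.png",a); cv2.imwrite("pics/cc.png",b); print(a.shape,b.shape)
```

```text
brass [ 510.6 -253.8] [120.9  55.6] 85.6
blue [ 525.  -255.7] [25.9 23.5] 86.7
glass ((461.1484375, 371.087158203125), (150.83139038085938, 291.43310546875), 89.00045776367188)
(480, 561, 3) (493, 624, 3)
```

View pics/cr.png

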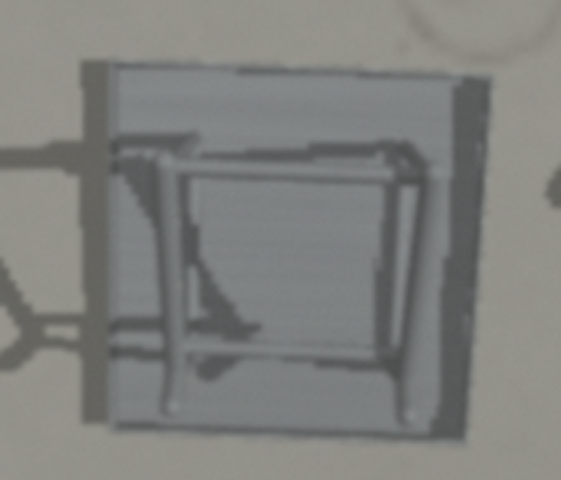

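View pics/cc.png

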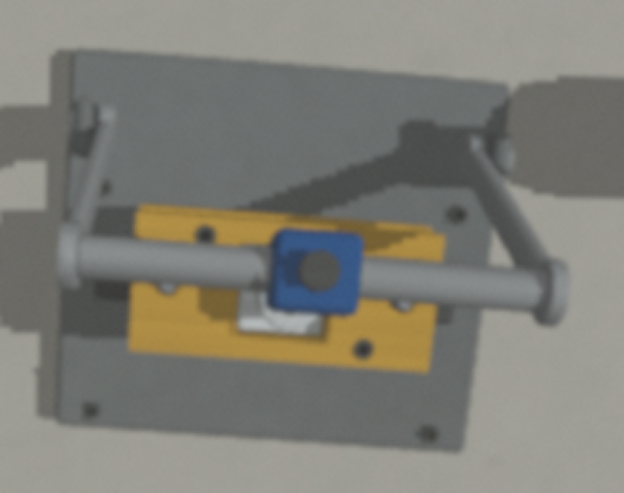

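Rack crop: toe tips at (170,408) and (410,418), upper rail ends at (165,160) and (430,165). Carriage crop: base top corners at (75,50), (510,85), (462,450) and (57,422), blue block centre at (318,270).

Run:
```python
from h import *
m,T,f=load("wr"); s=lambda P,k,o:np.array(P,float)/k+o
P=s([(170,408),(410,418),(165,160),(430,165)],3.3,(190,75))
t=onplane(m,T,P[:2],83); u=onplane(m,T,P[2:],112); print("toes",t.round(1).tolist(),"up",u.round(1).tolist())
a,b=t[:2].mean(0),u[:2].mean(0); d=t[0]-t[1]; print(np.linalg.norm(d),"yaw deg",np.degrees(np.arctan2(-d[0],d[1])), "yaw along",np.degrees(np.arctan2(*(b-a)[1::-1])))
Q=s([(112,65),(455,78),(470,75),(440,436),(110,428)],3.3,(190,75)); print("base",onplane(m,T,Q,6).round(1).tolist())
m,T,f=load("wc"); Q=s([(75,50),(510,85),(462,450),(57,422)],2.9,(215,50)); w=onplane(m,T,Q,12); print(w.round(1).tolist())
yv=((w[0]+w[3])-(w[1]+w[2]))/2; xv=((w[0]+w[1])-(w[2]+w[3]))/2; print(np.linalg.norm(yv),np.linalg.norm(xv),np.degrees(np.arctan2(-yv[0],yv[1])),np.degrees(np.arctan2(xv[1],xv[0])))
y=np.arctan2(-yv[0],yv[1]); print("carriage", w.mean(0)-10*np.array([np.cos(y),np.sin(y),0]))
print("beam ends",onplane(m,T,s([(78,255),(545,288)],2.9,(215,50)),150).round(1))
m,T,f=load("wg");hh=None
```

```text
toes [[455.9, 134.1, 83.0], [452.2, 49.5, 83.0]] up [[542.4, 130.2, 112.0], [540.7, 47.6, 112.0]]
84.68097726767435 yaw deg -2.559745155471186 yaw along -1.907682457291766
base [[576.3, 162.1, 6.0], [570.9, 27.1, 6.0], [572.1, 21.2, 6.0], [425.0, 29.4, 6.0], [428.8, 168.5, 6.0]]
[[608.6, -165.8, 12.0], [594.8, -356.9, 12.0], [428.5, -344.8, 12.0], [442.3, -153.1, 12.0]]
191.88340553235898 166.76515984373344 -4.121114127062631 -4.264021282754148
carriage [ 508.61078903 -254.40357855   12.        ]
beam ends [[ 529.5 -180.1  150. ]
 [ 519.3 -331.8  150. ]]
```

```bash
cat >> h.py <<'E'
CY=np.radians(-4.2); C0=np.array([510,-254,0.])
def cw(p): return R.from_euler('z',CY).apply(p)+C0
def beam(phi):
    a=np.arctan2(115,-60)-phi; return np.array([60+130*np.cos(a),0,30+130*np.sin(a)])
E
python3 - <<'E'
from h import *
q=down(CY); off=np.array([-15,42,-14])
gripper_to(0.0)
move_to(cw(beam(0)+off+[-25,0,60]),q); line_to(cw(beam(0)+off+[-25,0,3]))
for ph in np.arange(0.1,1.51,0.2):
    line_to(cw(beam(ph)+off),max_speed=120); print(round(ph,2),get_wrist_force().round(1))
line_to(cw(beam(1.46)+off),max_speed=60);print(get_wrist_force().round(1),get_tcp_pos())
line_to(cw(beam(1.46)+off+[-15,0,0])); p=get_tcp_pos(); line_to([p[0],p[1],330],max_speed=300)
gripper_to(1.0); move_to(cw([-30,0,300]),q); sleep(.2); shot("wrist","wy"); print(get_time_s())
f=cv2.imread("pics/wy.png"); cv2.imwrite("pics/wyc.png",cv2.resize(f[:290,140:460],None,fx=2,fy=2))
E
```

```text
0.1 [ 0.4 -0.4 -0.7]
0.3 [ 0.3  0.6 -0.6]
0.5 [-0.6 -0.2 -0.2]
0.7 [-0.4  0.3  0.2]
0.9 [-0.8 -0.8 -0.5]
1.1 [-1.   0.2  0.1]
1.3 [-0.1 -0.5 -0.3]
1.5 [-5.4 -0.6 -0.4]
[-2.9 -0.2  2. ] [ 665.70064715 -223.556667     89.72746012]
15.2917
```

View pics/wyc.png

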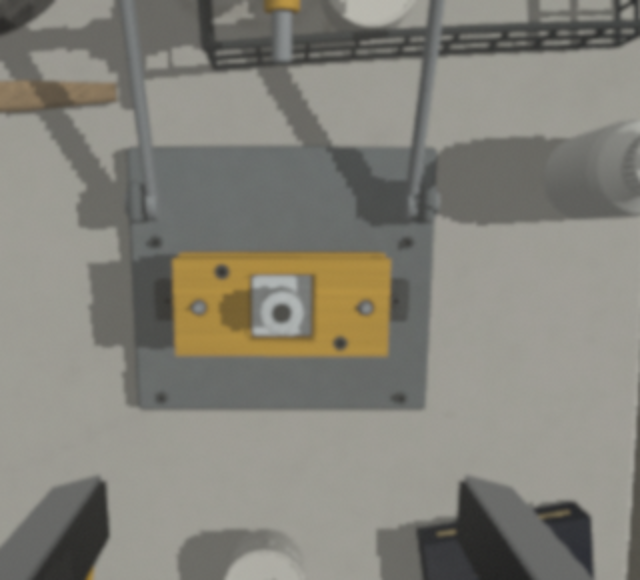

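The yoke is fully back, with its screw at (282,50). The boss is at (282,312) and the dowel tips at (199,307) and (366,307). I'll locate these and then move the cap.

Run:
```python
from h import *
m,T,f=load("wy"); s=lambda P:np.array(P,float)/2+(140,0)
b=onplane(m,T,s([(282,312)]),92)[0]; d=onplane(m,T,s([(199,307),(366,307)]),70)
v=d[0]-d[1]; print("boss",b.round(1),"dowels",d.round(1).tolist(),d.mean(0).round(1),np.linalg.norm(v),np.degrees(np.arctan2(-v[0],v[1])))
h=cv2.cvtColor(f,cv2.COLOR_BGR2HSV); mk=cv2.inRange(h,(12,120,80),(30,255,255)); mk[:100]=0; mk[250:]=0
mk=cv2.morphologyEx(mk,cv2.MORPH_CLOSE,np.ones((31,31))); c,_=cv2.findContours(mk,0,1); c=max(c,key=cv2.contourArea)
print(cv2.minAreaRect(onplane(m,T,c.reshape(-1,2),66)[:,:2].astype(np.float32)))
```

```text
boss [ 508.9 -254.6   92. ] dowels [[512.6, -207.5, 70.0], [505.8, -302.2, 70.0]] [ 509.2 -254.9   70. ] 94.95293798982067 -4.115027136178483
((510.6398010253906, -253.65530395507812), (124.19756317138672, 58.480018615722656), 85.86039733886719)
```

```bash
sed -i 's/C0=np.array(\[510,-254,0.\])/C0=np.array([509.3,-254.5,0.])/' h.py
python3 - <<'E'
from h import *
q=down(CY)
gripper_to(0.55); move_to(cw([0,0,130]),q); line_to(cw([0,0,70]),max_speed=80)
print(get_wrist_force().round(1)); gripper_to(0.0,15); print(get_grip_width()*94,get_grasp_force(),get_wrist_force().round(1))
line_to(cw([0,0,110]),max_speed=50); print(get_grip_width()*94,get_grasp_force(),get_wrist_force().round(1))
line_to(cw([0,0,215])); 
shot("side","s1"); print(get_time_s())
q2=down(np.radians(-1))
move_to([461,341,215],q2); line_to([461,341,60]); line_to([461,341,42],max_speed=30)
shot("wrist","g1"); print(get_wrist_force().round(1),get_time_s())
E
```

```text
[0.1 1.1 0.3]
23.870031119159698 14.942252933979034 [-0.1  0.2  1.1]
23.334818654912706 14.934795945882797 [-0.1 -0.5 -1.3]
20.125
[ 0.3  0.1 -0.9] 24.25
```

Run:
```python
from h import *
z=42
while z>38.0:
    z-=.5; line_to([461,341,z],max_speed=20); F=get_wrist_force(); print(z,F.round(1))
    if F[2]>2: break
gripper_to(0.55); sleep(.2); line_to([461,341,150]); 
gripper_to(1.0); move_to([440,341,300],down(np.radians(-1))); sleep(.1); shot("wrist","g2"); print(get_time_s())
a=cv2.imread("pics/g2.png")[:290,140:460]; b=cv2.imread("pics/s1.png")[120:300,180:380]
cv2.imwrite("pics/g2c.png",np.hstack([a,cv2.resize(b,(322,290))]))
```

```text
41.5 [-0.7 -0.5 -1.6]
41.0 [ 0.1 -0.8 -2.2]
40.5 [ 0.2  0.5 -0.3]
40.0 [-0.7  0.1  0.8]
39.5 [-1.4 -0.3  4.1]
28.825
```

View pics/g2c.png

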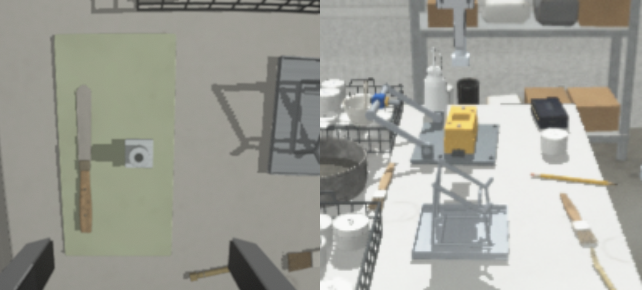

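The cap stands upright on the glass at (139,155), clear of the spatula. Now the upper half.

```bash
cat >> h.py <<'E'
RY=np.radians(-2.2); RO=np.array([490.6,90.6,85.]); PR=R.from_euler('z',RY)*R.from_euler('y',-.56)
PC=R.from_euler('z',CY); TP=np.array([0,0,2.5])
def G(s): return PC.inv()*RW(down(CY+s*np.pi/2))
def pose(P,O,p,s): # upper-half frame attitude P, frame origin O, half origin p in that frame
    return O+P.apply(np.array(p,float)+TP), np.roll((P*G(s)).as_quat(),1)
E
python3 - <<'E'
from h import *
ok=[]
for s in (1,-1):
    L=[pose(PC,C0,(0,0,z),s) for z in (42,80,220)]+[pose(PR,RO,(4,0,z),s) for z in (120,60,0)]
    J=[ik(*l) for l in L]; print(s,[None if j is None else j.round(2).tolist() for j in J])
    if all(j is not None for j in J): ok.append((max(abs(j[5]) for j in J),s))
s=min(ok)[1]; print("use",s)
gripper_to(1.0); move_to(*pose(PC,C0,(0,0,130),s)); line_to(pose(PC,C0,(0,0,42),s)[0],max_speed=100)
print(get_wrist_force().round(1)); gripper_to(0.0,50); print(get_grip_width()*94,get_grasp_force(),get_wrist_force().round(1))
for z in (45,50,60,70,80,90):
    line_to(pose(PC,C0,(0,0,z),s)[0],max_speed=40); print(z,get_wrist_force().round(1),get_torque().round(2),round(get_grasp_force(),1))
m,T,f=shot("side","s2"); cv2.imwrite("pics/s2c.png",cv2.resize(f[150:260,200:340],(700,550))); print(get_grip_width()*94,get_time_s(),get_q().round(2))
E
```

```text
1 [[-0.62, 0.38, 1.69, -0.0, 1.08, -0.54], [-0.62, 0.32, 1.67, -0.0, 1.15, -0.54], [-0.62, 0.18, 1.54, -0.0, 1.42, -0.54], [0.05, -0.49, 2.29, -0.07, 0.79, 0.13], [0.04, -0.3, 2.29, -0.08, 0.6, 0.13], [0.04, -0.11, 2.27, -0.1, 0.42, 0.15]]
-1 [[-0.62, 0.38, 1.69, -0.0, 1.08, 2.6], [-0.62, 0.32, 1.67, -0.0, 1.15, 2.6], [-0.62, 0.18, 1.54, -0.0, 1.42, 2.6], None, None, None]
use 1
[0.9 0.6 0.1]
55.617059583921424 50.000410079956055 [-0.2  0.3  1.4]
45 [ 0.7 -0.1 -4. ] [-0.01 -0.14 -0.  ] 50.0
50 [ 0.2 -0.8 -3.7] [-0.02 -0.11  0.03] 50.0
60 [ 0.2  0.4 -5. ] [-0.03 -0.1  -0.08] 50.0
70 [ 0.2  0.2 -3.9] [-0.05 -0.03  0.01] 50.0
80 [-0.2 -0.4 -3.8] [-0.01 -0.07 -0.02] 50.0
90 [ 0.5 -0.6 -3.5] [-0.01 -0.03  0.01] 50.0
55.69893029893979 35.175 [-0.62  0.31  1.66 -0.    1.17 -0.54]
```

View pics/s2c.png

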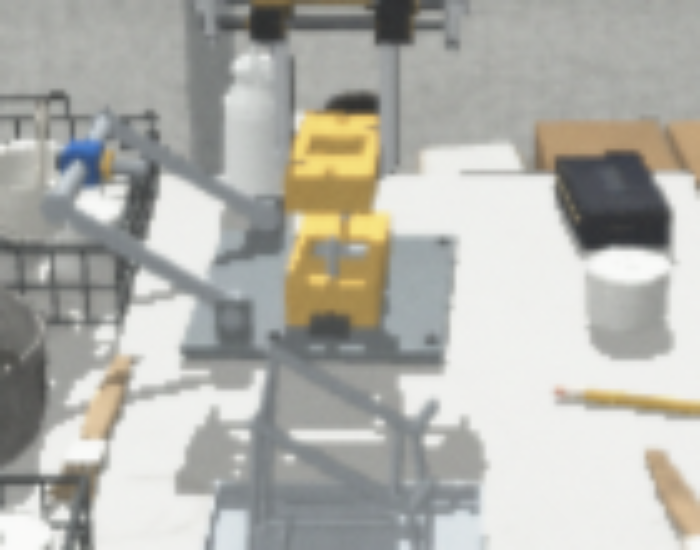

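The upper half is level and clear of its dowels at (333,160). Now over to the rack, and down along the bed normal under force watch.

Run:
```python
from h import *
line_to(pose(PC,C0,(0,0,210),1)[0])
move_to(*pose(PR,RO,(5,0,110),1)); line_to(pose(PR,RO,(5,0,12),1)[0],max_speed=100)
n=PR.apply([0,0,1]); xs=PR.apply([1,0,0]); sleep(.2)
F0=np.mean([get_wrist_force() for _ in range(5)],0); print(F0.round(1),get_time_s())
m,T,f=shot("side","s3"); cv2.imwrite("pics/s3c.png",cv2.resize(f[190:300,210:350],(700,550)))
z=12
while z>-5:
    z-=1; line_to(pose(PR,RO,(5,0,z),1)[0],max_speed=25); d=get_wrist_force()-F0; print(z,round(d@n,1),round(d@xs,1),get_torque().round(2))
    if d@n>4: break
print(get_time_s())
```

```text
[ 0.4  0.7 -3.2] 38.8083
11 -0.8 -0.8 [ 0.05  0.53 -0.01]
10 -1.4 -1.3 [ 0.02  0.56 -0.04]
9 -0.6 0.1 [ 0.03  0.53 -0.01]
8 -0.1 -1.0 [0.02 0.56 0.05]
7 -0.2 -1.1 [0.05 0.56 0.02]
6 -0.9 -0.1 [-0.01  0.54  0.01]
5 -0.4 -0.6 [-0.04  0.57 -0.  ]
4 -1.3 -1.2 [-0.02  0.53 -0.02]
3 -0.4 -0.9 [ 0.04  0.58 -0.01]
2 0.3 -1.1 [0.05 0.56 0.01]
1 -0.7 -0.4 [ 0.03  0.56 -0.03]
0 14.5 -3.0 [-0.09  1.04 -0.16]
41.8583
```

View pics/s3c.png

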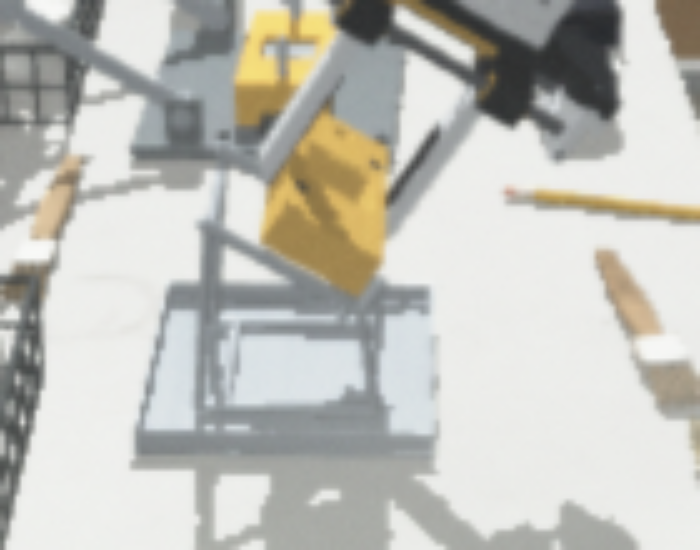

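The plate was parallel to the rails, between the toes (low edge at (365,285)), and touched down at the predicted height. Now I'll ease it down the slope to the toes.

Run:
```python
from h import *
n=PR.apply([0,0,1]); xs=PR.apply([1,0,0])
x=5;line_to(pose(PR,RO,(x,0,.4),1)[0],max_speed=20); F0=get_wrist_force(); print(F0.round(1),F0@n,F0@xs)
while x>-3:
    x-=.8; line_to(pose(PR,RO,(x,0,.2),1)[0],max_speed=20); F=get_wrist_force(); print(round(x,1),round(F@n,1),round((F-F0)@xs,1))
    if (F-F0)@xs>8: break
sleep(.1); print(get_grasp_force(),get_time_s())
m,T,f=shot("side","s4"); cv2.imwrite("pics/s4c.png",cv2.resize(f[190:300,210:350],(700,550)))
```

```text
[-5.7  0.8  3.3] 5.845089050773205 -3.128016312027409
4.2 8.8 0.7
3.4 7.3 3.2
2.6 5.6 4.0
1.8 4.7 5.7
1.0 4.0 6.6
0.2 4.2 6.0
-0.6 5.5 6.6
-1.4 5.1 6.3
-2.2 5.0 5.9
-3.0 4.9 7.0
50.00192105770111 44.7083
```

View pics/s4c.png

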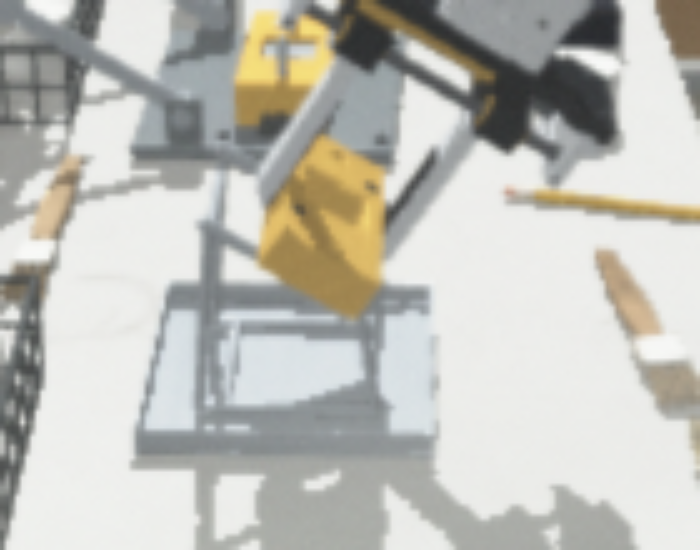

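Only sliding friction so far (about 6 N), and no toe stop yet. I'll go on a little further.

Run:
```python
from h import *
n=PR.apply([0,0,1]); xs=PR.apply([1,0,0])
x=-3
while x>-9:
    x-=.7; line_to(pose(PR,RO,(x,0,.2),1)[0],max_speed=20); F=get_wrist_force(); print(round(x,1),round(F@n,1),round(F@xs,1),get_torque().round(2))
    if F@xs>9: break
print(get_tcp_pos(),get_time_s())
```

```text
-3.7 6.0 2.2 [-0.15 -0.26 -0.01]
-4.4 3.7 3.4 [-0.1  -0.44 -0.1 ]
-5.1 2.5 5.7 [-0.08 -0.92 -0.14]
-5.8 0.8 7.4 [-0.14 -1.15 -0.2 ]
-6.5 -0.5 8.0 [-0.14 -1.31 -0.12]
-7.2 -1.8 8.4 [-0.18 -1.52 -0.12]
-7.9 -3.9 9.1 [-0.18 -1.71 -0.12]
[487.85764936  90.96070314  87.31970008] 46.5083
```

Firm stop at the toes: actual x is about -1 mm, because the arm is compliant. I'll relax the push, release and retreat along the bed normal.

Run:
```python
from h import *
n=PR.apply([0,0,1]); xs=PR.apply([1,0,0])
line_to(pose(PR,RO,(-3.5,0,-.4),1)[0],max_speed=20); sleep(.2); F=get_wrist_force()
print(round(F@n,1),round(F@xs,1),get_torque().round(2),PR.inv().apply(get_tcp_pos()-RO).round(1)-TP,get_grasp_force())
gripper_to(1.0); sleep(.3); print(PR.inv().apply(get_tcp_pos()-RO).round(1)-TP,get_wrist_force().round(1))
c=PR.inv().apply(get_tcp_pos()-RO)
line_to(RO+PR.apply(c+[0,0,100])); 
shot("side","s5"); move_to([400,90,320],down(0)); sleep(.1)
m,T,f=shot("wrist","w5"); print(get_time_s())
a=cv2.resize(cv2.imread("pics/s5.png")[150:300,190:390],(400,300)); b=f[:300,100:460]
cv2.imwrite("pics/f.png",np.hstack([a,b]))
```

```text
18.3 1.8 [-0.17 -0.13 -0.21] [-1.1  0.3  0.6] 50.00781297683716
[-3.5  0.  -0.4] [-0.8  0.4 -0.5]
50.4583
```

View pics/f.png

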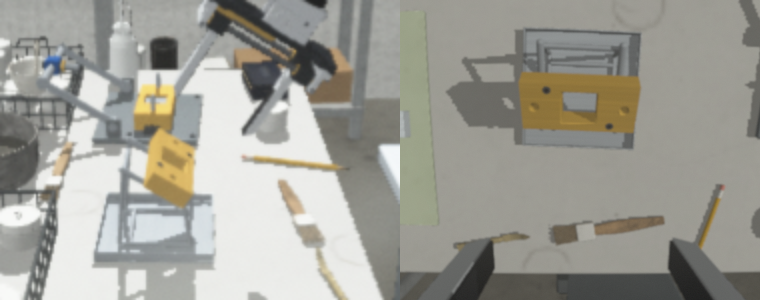

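The plate lies flat, centred and square across the rails at (580,103), the tool is clear, and the yoke is still back. Handing in.

```bash
python3 -c "
from rig import *
print(hand_in())"
```

```text
the job is handed in; nothing more can be done
None
```

I handed the job in at about 50 s on the robot's clock: the yoke is right back, the cap stands upright on the glass plate, and the upper half lies flat on the rack against the toes; hand_in() returned no verdict.

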